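# Drag the order basket home into the packing dock

## Robot

A 6-joint arm with a two-finger parallel gripper is mounted at the origin on the work surface. World frame = base frame: x ahead of the robot, y to its left, z up, the work surface at z = 0. Lengths are in m, angles in rad, forces in N, time in s.
With the tool pointing down it reaches from about 0.375 to 0.925 m from the base axis. Payload 5.7 kg.
Tool frame: the origin (TCP) lies between the finger pads; the fingertips stand 17 mm ahead of it and the grasp point (between the pads) lies 2 mm behind it; z points along the fingers, y is the direction in which the jaws open and shut (so a half turn about z gives the same grasp; the last joint's range is limited). The gripper opens to 85 mm and grips with 20 to 120 N. Pads are 22 mm wide; open, the fingers measure 114 mm over their backs; the gripper's body (76 mm by 85 mm) begins 54 mm behind the grasp point. The pads swing forward as they close: fully open they stand 13 mm farther back than shut.
Start: joints at [-1.228, 0.359, 1.51, -0, 1.272, -0.115], TCP at [0.265, -0.538, 0.224] pointing down, gripper open.
Joint ranges: [-2.97, 2.97], [-1.01, 2.36], [0.21, 2.38], [-0.96, 4.11], [0.2, 2.71], [-2.98, 2.98]. Speed limits (rad/s): [2.39, 2.39, 3.14, 3.14, 3.14, 3.14].

## Interface

Orientations are given as [roll, pitch, yaw] about the fixed x, y, z axes, in that order (R = Rz(yaw) Ry(pitch) Rx(roll)).
In Python, from station import arm, grab_frame, calibration gives the robot as it stands.
- The arm moves only by the tool move_arm, never from a script. Its argument "series" is a list of rows, each a list of 7 numbers: the shift along the world's x, y, z in m, then the turn, a rotation vector about the world's x, y, z in degrees, then the gripper's target within -1 to 1 (shut at 1, half-way at 0, fully open at -1). In form: [[x, y, z, rx, ry, rz, claw], ...]. A call has 1 to 20 rows; each row is the pose to reach, as a shift and turn from the pose commanded when the call began; what a row does not reach only later rows make up. A row lasts 1/8 s, in which the tool goes at most 62.5 mm and 10.7 degrees, less where a joint would pass 70% of its speed; a pose out of reach is approached as far as the arm can. A call with a gripper value outside its range is refused whole. The fingers move at their own pace and stop on an object; "newtons" is the grip in N (left out, the last holds). Time passes only in rows, so rows that repeat a pose let the fingers close. It gives the time, the measured TCP pose, the force and the opening at its end, in the units of the state.
- arm.get_obs(): the state, without advancing time (a new reading comes with each control period).
- grab_frame(name): name is "scene" or "top" or "wrist"; returns (picture, depth): 480x640x3 uint8, red, green, blue; 480x640 float32, m along the optical axis (not along the pixel's ray), 0 where there is no reading.
- calibration(name): a dict with "fx", "fy", "cx", "cy" (pixels), "camera_from_world" (4x4, takes a point from world to camera coordinates). Camera axes: x right, y down, z forward; pixel columns grow to the right and rows downward; lengths in m; the calibration is good to about 2 mm. The wrist camera is an equidistant fisheye: a pixel r from the principal point sees the ray r / f radians off the axis. A picture is of the moment at which its call begins: read the wrist's pose just before it. calibration takes no time and is no camera call; for the wrist camera it gives the pose at the moment of the call.
- arm.close_job(): hands the job in, once; it reports no verdict.
The state is a dict: "time": time; "joints": joint angles; "qvel": joint speeds; "effort": joint torques, N m; "eef_pos": TCP position; "tool_rot": TCP orientation; "ft_force": force on the tool from outside, world axes, zero at the start; "moment": the same for the moment, N m; "grip_width": finger opening in m.
Only numpy, scipy, OpenCV 4.12 (cv2) and the standard library are available. Lean on these libraries where they do the work, as an engineer would, in place of code of your own. Each camera call takes 0.05 s, during which the arm holds its last target.

## Task

The order basket has been left standing out at the mouth of the plywood packing dock: reach over it, hook a fingertip behind its far rim and drag it towards the robot, flat on the table, into the dock until it is fully home, square against the stop board with the black push button held in. Where the stop board is set is not known beforehand, so feel for it gently, press the basket firmly onto it for a moment by bringing the pull up to 12 to 14 N, and never push or pull the basket with more than about 16 N. Then let go of it, leaving it there, and leave the bottle, the coffee cup and the tape ring alone.

Things in the scene. Friction and masses are not known exactly. Their poses are not given: they have to be found in the camera images.
- basket: Loose grey plastic basket of small card packs (fixed in, below its rim), 0.7 to 1.05 kg. 150 mm (x) by 210 mm (y) over the rim, 55 mm high. Origin: centre of its underside; +x to its far rim, z up. Near rim's outer edge at x = -75 mm. Starts turned up to 0.15 rad from the dock and 12 mm aside, near rim about 90 to 145 mm from the dock origin. Dragging it takes 2 to 9 N.
- far_rim (a point): Middle of the outer edge of the basket's far rim, 75 mm from the basket's origin along its x and 52 mm above the table. The rim is a flange 6 mm thick (49 to 55 mm above the table) that stands 8 mm out from the basket's walls all round. x points away from the basket, z up.
- dock: Plywood dock fixed to the table, boards 62 mm high, open to +x. Guide boards along its x, inner faces at y = +-113 mm (8 mm room each side of the basket) to x = 60 mm, then flared to 292 mm wide at x = 138 mm. Origin: on the table, mid-lane; x points out of the mouth, z up. Home, the basket's centre is at x = 75 to 115 mm (near rim on the stop board) and its far rim stands outside the boards.
- stop_range (a point): Fixed point mid-lane, 50 mm above the dock origin. A stop board 205 mm wide and 66 mm high crosses the lane; its flat face looks to +x and is set anywhere from 0 to 40 mm from this point along dock +x, anew each time: it is not measured and must be found by touch. Rigid: it stays put under 20 N.
- switch (a joint): Black sprung push button (36 mm wide, 18 mm high, centred 50 mm above the table) in the middle of the stop board, showing that a basket is home. Value in m: 0 = standing out 10 mm from the board's face, about 0.010 = pushed in flush by a basket's near rim that meets the board. Spring force only 0.3 to 1.2 N, so the basket's weight keeps it pushed in. The value does not tell where the stop board is.
- bottle: Water bottle, 64 mm across, 155 mm high, standing at the side of the dock. Bystander. Origin: centre of its underside.
- coffee: Lidded paper coffee cup, 84 mm across, 112 mm high, standing at the side of the dock. Bystander. Origin: centre of its underside.
- tape: Cardboard tape ring, 90 mm across, 50 mm high, lying flat at the side of the dock. Bystander. Origin: centre of its underside.

How it is judged:
On the way, in this order (a step that is already met when the one before it is completed fails the run):
1. a finger bears on the basket from beyond its far rim (contact force between the fingers and basket above 1 N and x of the grasp point in the frame of basket above 0.06 m), for 0.1 s.
2. the basket has been dragged home, holds the button in and is pressed against the stop board (value of joint switch above 0.0075 m and contact force between basket and dock above 5 N and x of basket in the frame of dock below 0.12 m), for 0.3 s.
At the end, for the whole second after the job is handed in: The basket stands flat on the table and at rest in the dock, square to it within 0.06 rad, and holds the button in by at least 6 mm (its near rim within about 4 mm of the stop board), its centre less than 120 mm from the dock origin along the lane (value of joint switch above 0.006 m and x of basket in the frame of dock below 0.12 m and angle between the x axis of basket and the x axis of dock, either way round below 0.06 rad and angle between basket's own z axis and vertical below 0.05 rad and height (world z) of basket below 0.004 m and linear speed of basket below 0.01 m/s); the robot touches nothing.
It fails at once if the fingers push or pull on the basket with more than 18 N (contact force between the fingers and basket above 18 N).
It fails at once if the basket is lifted off the table or tipped (height (world z) of basket above 0.015 m or angle between basket's own z axis and vertical above 0.15 rad).
It fails at once if the bottle, the cup or the tape ring is moved by more than 20 mm (distance of any of bottle, coffee, tape from where it was at the start of the episode above 0.02 m).
It also fails if it takes over 67 s, if anything falls off the work surface, if the arm or the gripper's body presses on something with over 40 N, if the wrist force passes 120 N, or if a joint passes its speed limit or range.

## Working session

There is one attempt and no reset: what is moved stays moved. The work goes in short steps, Python scripts to look and compute and a tool call to move; the robot and the scene stay as the last step left them, time stands still between calls to the robot, and variables do not carry over. Pictures are saved under pics/ and viewed, and the job is handed in when it is done.

Besides the shell and the picture viewer there is one more tool, called after "Call:" in YAML: its name, and indented under it one key for each argument. move_arm: Moves the arm, as the interface text tells. Its arguments: {"type":"object","properties":{"series":{"type":"array"},"newtons":{"type":"number"}},"required":["series"]}

```bash
ls; mkdir -p pics
python3 - <<'E'
from station import arm, grab_frame, calibration
import cv2
o=arm.get_obs(); print(o)
for n in ["scene","top"]:
    p,d=grab_frame(n); cv2.imwrite(f"pics/{n}0.png",p[:,:,::-1]); import numpy as np; np.savez(f"/tmp/{n}0.npz",p=p,d=d)
    c=calibration(n); print(n,{k:(np.round(v,4).tolist()) for k,v in c.items()})
E
```

```text
pics
{'time': 0.0, 'joints': array([-1.22809828e+00,  3.59530072e-01,  1.51147672e+00, -5.60153609e-06,
        1.27249141e+00, -1.15097415e-01]), 'qvel': array([ 1.06390895e-03, -2.86337135e-04, -1.00089540e-03,  4.67489045e-04,
       -3.74150289e-05, -5.71311072e-04]), 'effort': array([ 5.16599775e-04, -5.27609861e+01, -2.78620756e+01, -5.38795223e-05,
        1.31661992e-02, -5.98163524e-06]), 'eef_pos': array([ 0.2649333 , -0.5375417 ,  0.22362182]), 'tool_rot': array([-3.13969910e+00, -2.13523883e-04,  4.57796911e-01]), 'ft_force': array([-0.21598784, -0.3439896 ,  0.8247994 ]), 'moment': array([ 0.01694786, -0.02595176, -0.0244285 ]), 'grip_width': 0.08529649159860692}
scene {'fx': 501.3844, 'fy': 501.3844, 'cx': 322.4722, 'cy': 245.314, 'camera_from_world': [[-0.0409, 0.9992, -0.0017, 0.0132], [0.7276, 0.0286, -0.6854, -0.3338], [-0.6848, -0.0293, -0.7282, 1.3959], [0.0, 0.0, 0.0, 1.0]]}
top {'fx': 556.2006, 'fy': 556.2006, 'cx': 311.6576, 'cy': 232.9013, 'camera_from_world': [[-0.0152, -0.9997, -0.0178, 0.0207], [-0.9981, 0.0163, -0.0596, 0.534], [0.0598, 0.0169, -0.9981, 1.2018], [0.0, 0.0, 0.0, 1.0]]}
```

View pics/top0.png

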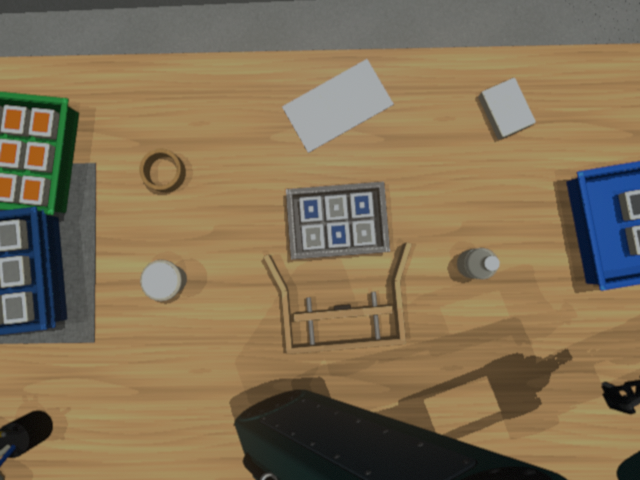

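View pics/scene0.png

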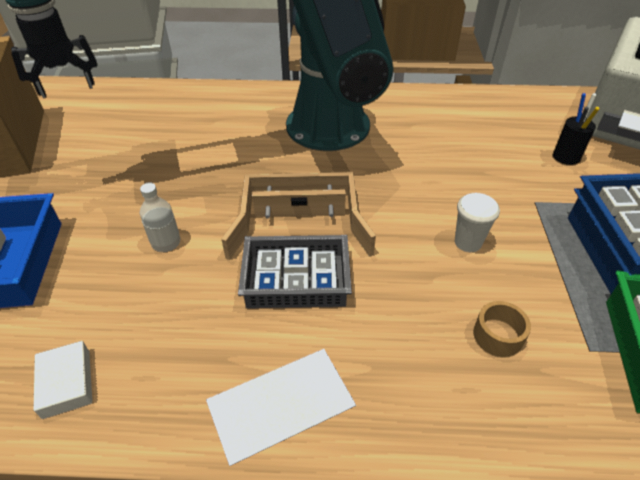

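The top view shows the basket around (337,221) and the dock mouth just below it, with the stop board at row ~313. The bottle is at (480,263), the cup at (161,281) and the tape at (162,172). Next I measure the rim and the dock from depth.

```bash
cat > h.py <<'E'
import numpy as np, cv2
from station import arm, grab_frame, calibration
def cloud(n,d):
    c=calibration(n); T=np.linalg.inv(np.array(c["camera_from_world"]))
    v,u=np.mgrid[0:480,0:640]
    P=np.stack([(u-c["cx"])/c["fx"]*d,(v-c["cy"])/c["fy"]*d,d,np.ones_like(d)],-1)
    return (P@T.T)[...,:3]
def onplane(n,uv,z):
    c=calibration(n); T=np.linalg.inv(np.array(c["camera_from_world"]))
    uv=np.atleast_2d(uv).astype(float)
    r=np.c_[(uv[:,0]-c["cx"])/c["fx"],(uv[:,1]-c["cy"])/c["fy"],np.ones(len(uv))]@T[:3,:3].T
    o=T[:3,3]; return o+r*((z-o[2])/r[:,2])[:,None]
E
python3 - <<'E'
from h import *
for n in ["top","scene"]:
    f=np.load(f"/tmp/{n}0.npz"); p,d=f["p"],f["d"]; W=cloud(n,d)
    hsv=cv2.cvtColor(p,cv2.COLOR_RGB2HSV)
    t=W[(W[...,0]>.3)&(W[...,0]<.8)&(abs(W[...,1])<.4)&(d>0)]; print(n,"table z",np.median(t[:,2]))
    m=(d>0)&(W[...,2]>.045)&(W[...,2]<.062)&(hsv[...,1]<70)&(W[...,0]>.45)&(W[...,0]<.75)&(abs(W[...,1]+.02)<.17)
    m=m.astype(np.uint8); k,l,s,_=cv2.connectedComponentsWithStats(m); i=1+np.argmax(s[1:,4]); print("rim comp",s[i])
    q=W[l==i]; print("z",np.percentile(q[:,2],[5,50,95]))
    r=cv2.minAreaRect(q[:,:2].astype(np.float32)); print(r, cv2.boxPoints(r).round(4).tolist())
    uv=np.argwhere(l==i)[:,::-1]; q2=onplane(n,uv,.055); r=cv2.minAreaRect(q2[:,:2].astype(np.float32)); print("rays",r)
    m=(d>0)&(W[...,2]>.052)&(W[...,2]<.075)&(hsv[...,1]>=70)&(W[...,0]>.3)&(W[...,0]<.65)&(abs(W[...,1]+.02)<.2)
    q=W[m]; print("dock n",len(q),q.min(0),q.max(0))
    np.save(f"/tmp/dock_{n}.npy",q)
f=np.load("/tmp/top0.npz"); p=f["p"][:,:,::-1]
cv2.imwrite("pics/topcrop.png",cv2.resize(p[170:370,240:440],None,fx=3,fy=3,interpolation=cv2.INTER_CUBIC))
E
```

```text
top table z 0.002186048226695547
rim comp [ 286  182  104   77 1804]
z [0.05190185 0.05637094 0.06007999]
((0.5591913461685181, -0.04286886006593704), (0.1490945965051651, 0.20965786278247833), 3.429281711578369) [[0.47850000858306885, 0.05730000138282776], [0.4909999966621399, -0.15199999511241913], [0.6399000287055969, -0.14309999346733093], [0.6273000240325928, 0.06620000302791595]]
rays ((0.5592455267906189, -0.04290388524532318), (0.1492391675710678, 0.20982663333415985), 3.438260793685913)
dock n 2292 [ 0.300024   -0.19634638  0.05200829] [0.64011364 0.11494606 0.0735856 ]
scene table z 0.0005411202960706185
rim comp [ 238  235  114   61 2132]
z [0.04767845 0.05442982 0.05691536]
((0.5583685040473938, -0.04355873912572861), (0.15396545827388763, 0.20957885682582855), 3.528620481491089) [[0.47510001063346863, 0.056299999356269836], [0.4880000054836273, -0.15289999544620514], [0.641700029373169, -0.14339999854564667], [0.6287999749183655, 0.0658000037074089]]
rays ((0.561025083065033, -0.04336363077163696), (0.15323644876480103, 0.20967109501361847), 3.338325023651123)
dock n 2021 [ 0.30000932 -0.19764664  0.05201951] [0.6413378  0.1137091  0.06907509]
```

View pics/topcrop.png

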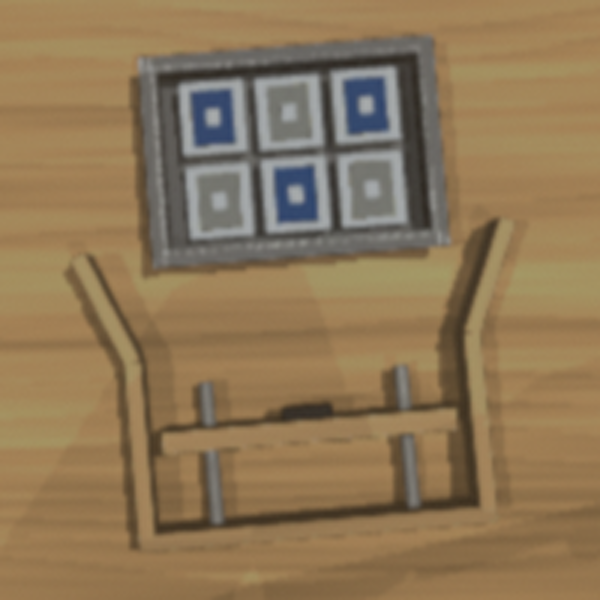

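The crop shows the rim's corners at about (140,58), (433,38), (448,243), (155,270). The guides' top edges bend at (143,360) and (465,330), and the stop board's front edge runs from (162,432) to (457,407).

Run:
```python
from h import *
px=lambda a:[(240+(x+.5)/3-.5,170+(y+.5)/3-.5) for x,y in a]
names=["Lbend_in","Rbend_in","Lback_out","Rback_out","Ltip_mid","Rtip_mid"]
g=onplane("top",px([(145,358),(465,331),(137,548),(495,512),(80,258),(505,222)]),.062)
for n,a in zip(names,g): print(n,a.round(4))
s=onplane("top",px([(162,432),(457,407)]),.066); print(s.round(4))
# depth based: fit wall top lines
f=np.load("/tmp/top0.npz"); p,d=f["p"],f["d"]; W=cloud("top",d); hsv=cv2.cvtColor(p,cv2.COLOR_RGB2HSV)
v,u=np.mgrid[0:480,0:640]
m=(d>0)&(W[...,2]>.050)&(W[...,2]<.08)&(u>255)&(u<420)&(v>235)&(v<358)
# exclude rim
m&=hsv[...,1]>70
def line(q,ax):
    vx,vy,x0,y0=cv2.fitLine(q[:,:2].astype(np.float32),cv2.DIST_HUBER,0,.001,.001).ravel(); return (round(float(np.degrees(np.arctan2(vy,vx))),2),round(float(x0),4),round(float(y0),4),len(q))
L=m&(u<296)&(v>292)&(v<340); R=m&(u>392)&(v>283)&(v<330); S=m&(u>300)&(u<385)&(v>300)&(v<325); B=m&(u>295)&(u<395)&(v>338)
for n,k in zip("LRSB",[L,R,S,B]): q=W[k]; print(n,line(q,0),q.min(0).round(4),q.max(0).round(4))
# objects
for n,(uc,vc) in dict(bottle=(480,263),coffee=(161,281),tape=(162,172)).items():
    k=(abs(u-uc)<32)&(abs(v-vc)<32)&(W[...,2]>.03)&(d>0); q=W[k]; print(n,q.min(0).round(3),q.max(0).round(3))
```

```text
Lbend_in [0.4146 0.0629 0.062 ]
Rbend_in [ 0.4301 -0.1606  0.062 ]
Lback_out [0.2834 0.0701 0.062 ]
Rback_out [ 0.3049 -0.1783  0.062 ]
Ltip_mid [0.4851 0.1076 0.062 ]
Rtip_mid [ 0.5056 -0.1903  0.062 ]
[[ 0.3634  0.0515  0.066 ]
 [ 0.3778 -0.1533  0.066 ]]
L (4.34, 0.3724, 0.0682, 302) [0.3105 0.0485 0.0514] [0.4065 0.078  0.0712]
R (4.13, 0.3749, -0.1681, 296) [ 0.3278 -0.1779  0.0504] [ 0.4218 -0.1593  0.0703]
S (-85.89, 0.3651, -0.05, 709) [ 0.3498 -0.1367  0.05  ] [0.3817 0.0363 0.0736]
B (-85.99, 0.2965, -0.0533, 646) [ 0.2832 -0.1563  0.05  ] [0.3085 0.0479 0.0702]
bottle [ 0.432 -0.363  0.03 ] [ 0.495 -0.301  0.163]
coffee [0.398 0.278 0.033] [0.481 0.362 0.121]
tape [0.632 0.292 0.03 ] [0.722 0.382 0.059]
```

Dock: origin ≈ (0.3625, -0.053), yaw ≈ 4.1°. The rim measures 149 × 210 mm, which agrees with the given size. The basket's centre is (0.559, -0.043), yaw 3.4°, about 4 mm off mid-lane. The middle of the far rim is at ≈ (0.634, -0.0385). I'll raise the tool, shut it and travel to a point 26 mm beyond the rim.

Call:
move_arm:
  series:
    - [0,0,0.05,0,0,0,1]
    - [0.395,0.5,0.05,0,0,-22.3,1]
    - [0.395,0.5,0.05,0,0,-22.3,1]
    - [0.395,0.5,0.05,0,0,-22.3,1]
    - [0.395,0.5,0.05,0,0,-22.3,1]
    - [0.395,0.5,0.05,0,0,-22.3,1]
    - [0.395,0.5,0.05,0,0,-22.3,1]
    - [0.395,0.5,0.05,0,0,-22.3,1]
    - [0.395,0.5,0.05,0,0,-22.3,1]
    - [0.395,0.5,0.05,0,0,-22.3,1]
    - [0.395,0.5,0.05,0,0,-22.3,1]
    - [0.395,0.5,0.05,0,0,-22.3,1]
    - [0.395,0.5,0.05,0,0,-22.3,1]
    - [0.395,0.5,0.05,0,0,-22.3,1]
    - [0.395,0.5,0.05,0,0,-22.3,1]
    - [0.395,0.5,0.05,0,0,-22.3,1]
  newtons: 40

```text
time: 2.1
eef_pos: [0.6597, -0.0394, 0.2747]
tool_rot: [3.142, -0.0, 0.067]
ft_force: [0.1, -0.9, -0.2]
grip_width: -0.0001
```

Call:
move_arm:
  series:
    - [0,0.002,-0.06,0,0,0,1]
    - [0,0.002,-0.12,0,0,0,1]
    - [0,0.002,-0.16,0,0,0,1]
    - [0,0.002,-0.18,0,0,0,1]
    - [0,0.002,-0.18,0,0,0,1]

```text
time: 2.72
eef_pos: [0.6585, -0.0365, 0.0927]
tool_rot: [-3.141, 0.004, 0.068]
ft_force: [0.7, 0.0, 0.2]
grip_width: -0.0003
```

Run:
```python
from h import *
o=arm.get_obs(); print(o["eef_pos"],o["ft_force"])
p,d=grab_frame("scene"); cv2.imwrite("pics/scene1.png",p[:,:,::-1])
p,d=grab_frame("wrist"); cv2.imwrite("pics/wrist1.png",p[:,:,::-1])
```

```text
[ 0.65848744 -0.03650888  0.09272396] [0.68103676 0.04823094 0.24366606]
```

View pics/scene1.png

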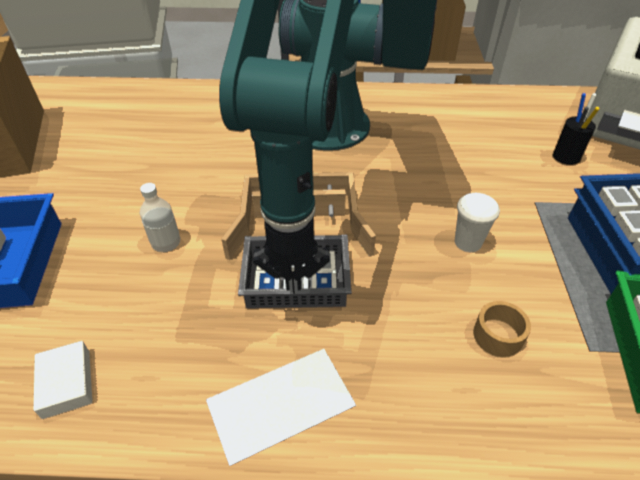

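View pics/wrist1.png

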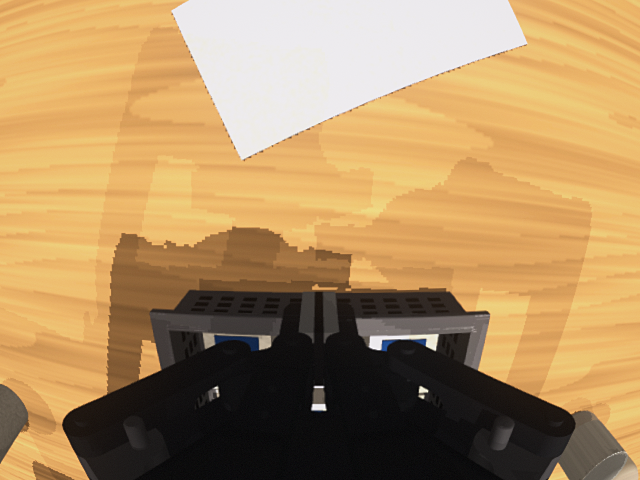

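Run:
```python
from h import *
o=arm.get_obs(); 
def pr(n,P):
    c=calibration(n); q=np.array(c["camera_from_world"])@np.r_[P,1]
    if n=="wrist":
        th=np.arctan2(np.hypot(q[0],q[1]),q[2]); f=th/np.hypot(q[0],q[1])
        return c["cx"]+c["fx"]*q[0]*f, c["cy"]+c["fy"]*q[1]*f
    return c["cx"]+c["fx"]*q[0]/q[2],c["cy"]+c["fy"]*q[1]/q[2]
e=o["eef_pos"]
for nm,P in dict(tip=e-[0,0,.017],tipfront=e+[.011,.001,-.017],tipback=e-[.011,0,.017],rim=[.634,-.0385,.055],rimL=[.6273,.0662,.055],rimR=[.6399,-.1431,.055]).items():
    print(nm,[np.round(pr(n,P),1) for n in("scene","wrist")])
p=cv2.imread("pics/scene1.png"); cv2.imwrite("pics/s1c.png",cv2.resize(p[220:330,220:370],None,fx=5,fy=5,interpolation=cv2.INTER_CUBIC))
```

```text
tip [array([293.9, 297.4]), array([318.3, 289.4])]
tipfront [array([293.9, 302.4]), array([317.8, 268. ])]
tipback [array([294.4, 292.5]), array([316.8, 309.7])]
rim [array([294.6, 293.5]), array([318.3, 316.4])]
rimL [array([351.5, 292.4]), array([147.1, 310.6])]
rimR [array([237.6, 294.2]), array([488.9, 313.2])]
```

View pics/s1c.png

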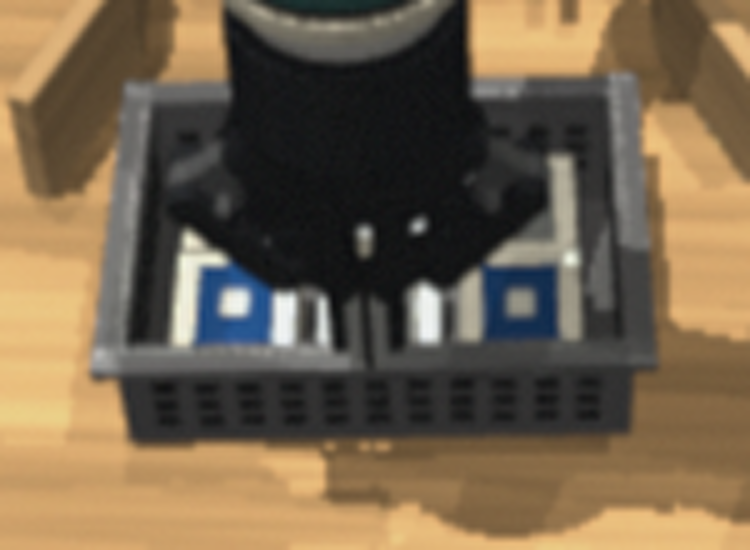

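Run:
```python
from h import *
p=cv2.imread("pics/wrist1.png"); p=p[250:380,240:400]; p=np.clip(p.astype(float)*2,0,255).astype(np.uint8)
cv2.imwrite("pics/w1c.png",cv2.resize(p,None,fx=4.5,fy=4.5,interpolation=cv2.INTER_CUBIC))
```

```text
(no output)
```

View pics/w1c.png

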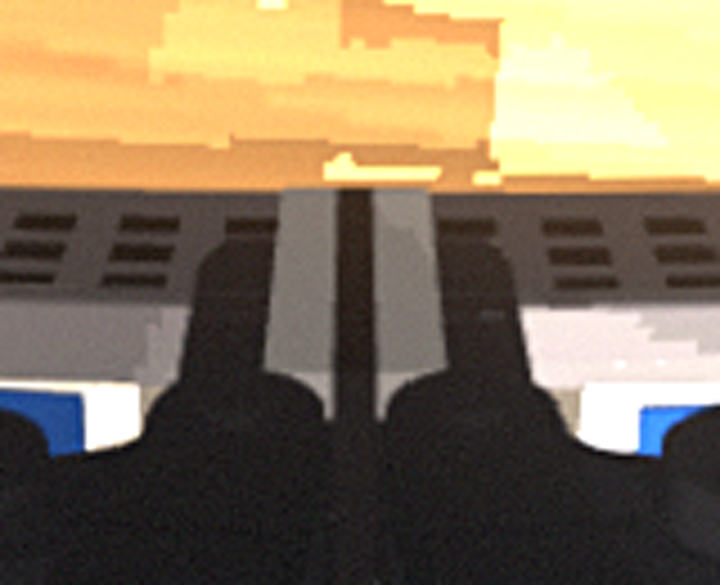

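Run:
```python
from h import *
o=arm.get_obs(); print(o["time"],o["eef_pos"])
c=calibration("wrist"); p,d=grab_frame("wrist"); T=np.linalg.inv(np.array(c["camera_from_world"])); print("cam",T[:3,3].round(4), "axis",T[:3,2].round(3))
for v in [285,290,293,296,300,305,310,315,320,325,330,335]:
  for u in [307,]:
    dx,dy=u-c["cx"],v-c["cy"]; r=np.hypot(dx,dy); th=r/c["fx"]; z=d[v,u]
    k=z*np.tan(th)/r; P=T@np.array([dx*k,dy*k,z,1]); print(u,v,P[:3].round(4))
```

```text
2.825 [ 0.66074118 -0.0366868   0.09537616]
cam [ 0.7314 -0.0319  0.2442] axis [-0.279 -0.019 -0.96 ]
307 285 [ 0.6305 -0.0307  0.0007]
307 290 [ 0.6256 -0.0309 -0.0018]
307 293 [ 0.6712 -0.0314  0.1073]
307 296 [ 0.671  -0.0315  0.1098]
307 300 [ 0.6708 -0.0316  0.1133]
307 305 [ 0.6712 -0.0317  0.1186]
307 310 [ 0.6713 -0.0319  0.123 ]
307 315 [ 0.6715 -0.032   0.1273]
307 320 [ 0.6711 -0.0321  0.1303]
307 325 [ 0.671  -0.0322  0.1337]
307 330 [ 0.6714 -0.0323  0.1378]
307 335 [ 0.6724 -0.0324  0.1429]
```

Run:
```python
from h import *
o=arm.get_obs(); print(o["time"],o["eef_pos"],o["grip_width"])
p,d=grab_frame("scene"); W=cloud("scene",d)
for v in range(270,304,2):
    print(v,[ (W[v,u].round(3).tolist(),p[v,u].tolist()) for u in (288,294)])
cv2.imwrite("pics/s2c.png",cv2.resize(np.clip(p[250:310,260:330,::-1].astype(float)*1.8,0,255).astype(np.uint8),None,fx=10,fy=10,interpolation=cv2.INTER_NEAREST))
```

```text
2.875 [ 0.66123064 -0.03662557  0.09596357] -0.00014028593512517912
270 [([0.679, -0.041, 0.174], [18, 18, 18]), ([0.679, -0.031, 0.175], [44, 44, 39])]
272 [([0.68, -0.041, 0.17], [22, 20, 24]), ([0.679, -0.031, 0.17], [27, 25, 27])]
274 [([0.672, -0.042, 0.156], [20, 21, 23]), ([0.673, -0.032, 0.158], [24, 24, 26])]
276 [([0.673, -0.042, 0.152], [19, 21, 20]), ([0.675, -0.032, 0.155], [21, 20, 21])]
278 [([0.675, -0.042, 0.149], [21, 22, 23]), ([0.674, -0.032, 0.149], [22, 24, 25])]
280 [([0.674, -0.043, 0.143], [32, 32, 31]), ([0.671, -0.033, 0.139], [60, 60, 58])]
282 [([0.669, -0.044, 0.131], [42, 42, 42]), ([0.674, -0.033, 0.138], [78, 77, 76])]
284 [([0.67, -0.044, 0.128], [42, 43, 42]), ([0.673, -0.033, 0.131], [74, 74, 72])]
286 [([0.669, -0.044, 0.121], [37, 38, 37]), ([0.674, -0.033, 0.127], [72, 72, 70])]
288 [([0.671, -0.044, 0.118], [32, 33, 32]), ([0.673, -0.034, 0.121], [64, 64, 63])]
290 [([0.67, -0.045, 0.11], [74, 74, 73]), ([0.673, -0.034, 0.115], [55, 55, 52])]
292 [([0.63, -0.051, 0.054], [126, 125, 123]), ([0.672, -0.034, 0.109], [62, 62, 61])]
294 [([0.637, -0.05, 0.056], [71, 70, 69]), ([0.633, -0.04, 0.052], [59, 58, 59])]
296 [([0.626, -0.052, 0.037], [35, 35, 34]), ([0.627, -0.041, 0.038], [31, 31, 31])]
298 [([0.627, -0.053, 0.031], [39, 38, 38]), ([0.625, -0.041, 0.029], [35, 36, 35])]
300 [([0.626, -0.053, 0.024], [26, 27, 26]), ([0.628, -0.041, 0.027], [26, 25, 27])]
302 [([0.626, -0.053, 0.018], [38, 39, 38]), ([0.624, -0.042, 0.015], [33, 35, 36])]
```

View pics/s2c.png

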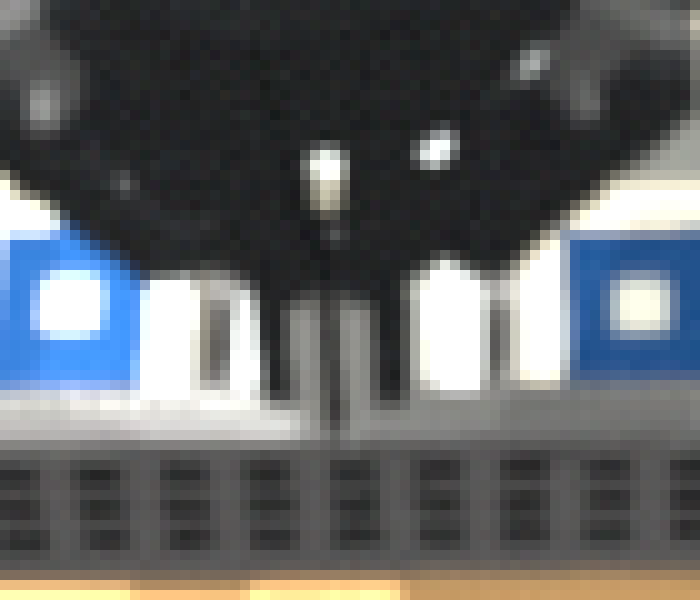

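Both cameras agree. The front face of the fingers is at x ≈ 0.672 (TCP + 11 mm, as expected), but the visible tips end near z ≈ 0.107 while the TCP reads 0.096. That makes them about 28 mm shorter than stated. I'll pick a depth that works for either length: TCP z ≈ 0.026, so the tips end up at 9 mm (stated) or 37 mm (seen), both below the rim's underside at 49 mm.

Call:
move_arm:
  series:
    - [0,0,-0.02,0,0,0,1]
    - [0,0,-0.04,0,0,0,1]
    - [0,0,-0.055,0,0,0,1]
    - [0,0,-0.055,0,0,0,1]
    - [0,0,-0.055,0,0,0,1]

```text
time: 3.55
eef_pos: [0.6605, -0.0362, 0.0398]
tool_rot: [-3.142, -0.0, 0.069]
ft_force: [-0.2, -0.7, -0.9]
grip_width: -0.0001
```

Run:
```python
from h import *
o=arm.get_obs(); print(o["time"],o["eef_pos"],o["ft_force"],o["tool_rot"])
p,d=grab_frame("scene"); W=cloud("scene",d)
for v in range(286,316,2):
    print(v,[ (W[v,u].round(3).tolist()) for u in (290,294,297)])
cv2.imwrite("pics/s3c.png",cv2.resize(np.clip(p[260:320,260:330,::-1].astype(float)*1.5,0,255).astype(np.uint8),None,fx=8,fy=8,interpolation=cv2.INTER_NEAREST))
o=arm.get_obs(); print(o["time"],o["eef_pos"],o["ft_force"],o["tool_rot"])
```

```text
3.55 [ 0.66052568 -0.03623826  0.03975068] [-0.21357344 -0.69271013 -0.91503743] [-3.14158990e+00 -4.82432030e-04  6.86477283e-02]
286 [[0.674, -0.04, 0.127], [0.671, -0.034, 0.124], [0.677, -0.028, 0.132]]
288 [[0.674, -0.04, 0.122], [0.6, -0.043, 0.029], [0.676, -0.028, 0.124]]
290 [[0.68, -0.04, 0.124], [0.625, -0.04, 0.054], [0.678, -0.028, 0.121]]
292 [[0.679, -0.04, 0.117], [0.652, -0.037, 0.082], [0.678, -0.028, 0.116]]
294 [[0.673, -0.041, 0.104], [0.657, -0.037, 0.083], [0.671, -0.029, 0.102]]
296 [[0.675, -0.041, 0.1], [0.66, -0.036, 0.081], [0.671, -0.03, 0.097]]
298 [[0.673, -0.042, 0.093], [0.665, -0.036, 0.083], [0.674, -0.03, 0.094]]
300 [[0.675, -0.042, 0.09], [0.671, -0.035, 0.084], [0.672, -0.03, 0.086]]
302 [[0.67, -0.043, 0.077], [0.672, -0.036, 0.079], [0.673, -0.03, 0.081]]
304 [[0.67, -0.043, 0.072], [0.673, -0.036, 0.075], [0.672, -0.03, 0.075]]
306 [[0.67, -0.043, 0.065], [0.672, -0.036, 0.068], [0.672, -0.031, 0.069]]
308 [[0.669, -0.044, 0.057], [0.674, -0.036, 0.064], [0.672, -0.031, 0.063]]
310 [[0.632, -0.05, -0.0], [0.674, -0.036, 0.059], [0.674, -0.031, 0.059]]
312 [[0.637, -0.049, 0.001], [0.674, -0.037, 0.053], [0.671, -0.031, 0.049]]
314 [[0.643, -0.049, 0.002], [0.642, -0.041, 0.002], [0.641, -0.036, 0.0]]
3.6 [ 0.66076061 -0.03627923  0.04001569] [ 0.04262357 -0.8745712   0.30029733] [ 3.14147582e+00 -1.03440817e-03  6.85747441e-02]
```

View pics/s3c.png

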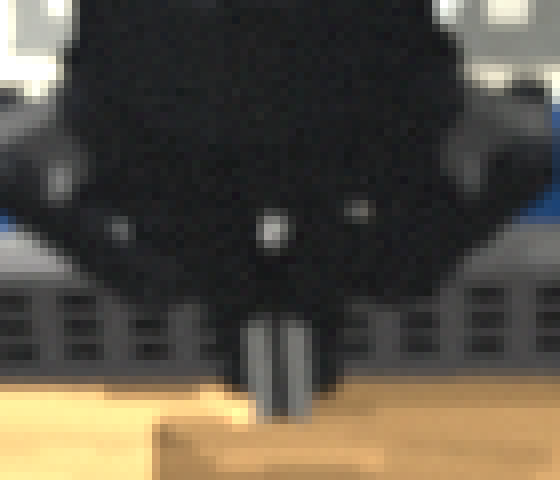

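Call:
move_arm:
  series:
    - [0,0,-0.008,0,0,0,1]
    - [0,0,-0.015,0,0,0,1]
    - [0,0,-0.015,0,0,0,1]
    - [-0.004,0,-0.015,0,0,0,1]
    - [-0.008,0,-0.015,0,0,0,1]
    - [-0.01,-0.001,-0.015,0,0,0,1]
    - [-0.011,-0.001,-0.015,0,0,0,1]
    - [-0.012,-0.001,-0.015,0,0,0,1]

```text
time: 4.6
eef_pos: [0.6483, -0.0372, 0.0246]
tool_rot: [-3.142, -0.0, 0.069]
ft_force: [0.7, 0.4, -1.5]
grip_width: -0.0
```

Call:
move_arm:
  series:
    - [-0.001,0,0,0,0,0,1]
    - [-0.002,0,0,0,0,0,1]
    - [-0.003,0,0,0,0,0,1]
    - [-0.004,0,0,0,0,0,1]

```text
time: 5.1
eef_pos: [0.6441, -0.0372, 0.0244]
tool_rot: [-3.141, 0.0, 0.069]
ft_force: [0.9, 0.3, 0.8]
grip_width: -0.0001
```

Run:
```python
from h import *
o=arm.get_obs(); print(o["time"],o["eef_pos"],o["ft_force"],o["moment"])
```

```text
5.1 [ 0.64410702 -0.03718398  0.02444381] [0.88468485 0.30466823 0.78329981] [0.00598116 0.01836218 0.02121504]
```

Call:
move_arm:
  series:
    - [-0.001,0,0,0,0,0,1]
    - [-0.002,0,0,0,0,0,1]
    - [-0.003,0,0,0,0,0,1]

```text
time: 5.48
eef_pos: [0.6425, -0.0373, 0.0247]
tool_rot: [3.141, -0.003, 0.069]
ft_force: [3.6, 0.3, -2.2]
grip_width: 0.0002
```

Run:
```python
from h import *
o=arm.get_obs(); print(o["time"],o["eef_pos"],o["ft_force"],o["moment"])
```

```text
5.475 [ 0.64251147 -0.03725626  0.02470757] [ 3.55878215  0.26750351 -2.1793344 ] [ 0.04972729 -0.62741807 -0.03099851]
```

Contact: 3.6 N. Starting the drag gently along the lane.

Call:
move_arm:
  series:
    - [-0.001,0,0,0,0,0,1]
    - [-0.002,0,0,0,0,0,1]
    - [-0.003,0,0,0,0,0,1]
    - [-0.004,0,0,0,0,0,1]
    - [-0.006,0,0,0,0,0,1]
    - [-0.008,-0.0005,0,0,0,0,1]
    - [-0.01,-0.0005,0,0,0,0,1]

```text
time: 6.35
eef_pos: [0.6311, -0.0377, 0.0245]
tool_rot: [-3.142, -0.0, 0.069]
ft_force: [4.5, 0.5, -2.3]
grip_width: -0.0002
```

Call:
move_arm:
  series:
    - [-0.002,0,0,0,0,0,1]
    - [-0.005,-0.0005,0,0,0,0,1]
    - [-0.008,-0.0005,0,0,0,0,1]
    - [-0.011,-0.001,0,0,0,0,1]
    - [-0.014,-0.001,0,0,0,0,1]
    - [-0.017,-0.001,0,0,0,0,1]
    - [-0.02,-0.0015,0,0,0,0,1]
    - [-0.023,-0.0015,0,0,0,0,1]
    - [-0.026,-0.002,0,0,0,0,1]
    - [-0.028,-0.002,0,0,0,0,1]

```text
time: 7.6
eef_pos: [0.603, -0.0397, 0.0245]
tool_rot: [-3.142, -0.0, 0.069]
ft_force: [4.4, 0.7, -1.3]
grip_width: -0.0003
```

Run:
```python
from h import *
o=arm.get_obs(); print(o["time"],o["eef_pos"],o["ft_force"],o["moment"])
p,d=grab_frame("scene"); cv2.imwrite("pics/s4.png",cv2.resize(p[160:340,200:400,::-1],None,fx=3,fy=3))
```

```text
7.6 [ 0.60300012 -0.03968999  0.02451245] [ 4.37699714  0.67923006 -1.27712883] [ 0.07264095 -0.74564159 -0.02578833]
```

View pics/s4.png

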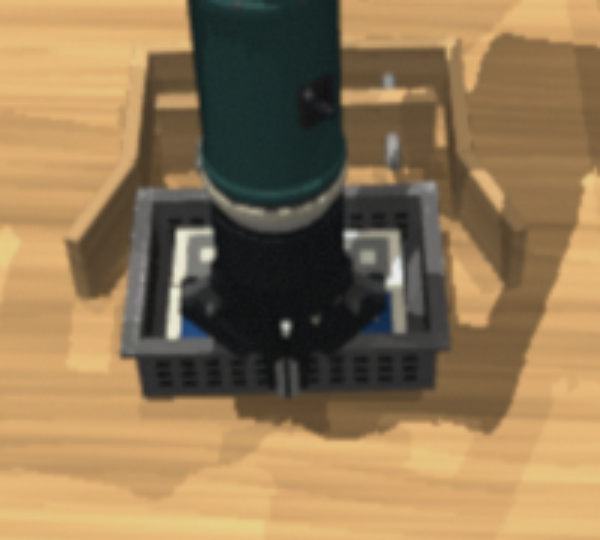

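```bash
cat >> h.py <<'E'
def rim(n,p,d):
    W=cloud(n,d); hsv=cv2.cvtColor(p,cv2.COLOR_RGB2HSV)
    m=(d>0)&(W[...,2]>.046)&(W[...,2]<.062)&(hsv[...,1]<60)&(W[...,0]>.34)&(W[...,0]<.66)&(abs(W[...,1]+.045)<.125)
    q=W[m][:,:2]; yy=q[:,1]
    th=np.radians(4.1); O=np.array([.3625,-.0532]); R=np.array([[np.cos(th),np.sin(th)],[-np.sin(th),np.cos(th)]])
    q=(q-O)@R.T; r=cv2.minAreaRect(q.astype(np.float32)); return r,q
E
python3 - <<'E'
from h import *
for n in ("scene","top"):
    p,d=grab_frame(n); r,q=rim(n,p,d); print(n,r,cv2.boxPoints(r).round(4).tolist(),len(q))
E
```

```text
scene ((0.16767410933971405, -0.004586279392242432), (0.17493200302124023, 0.20956742763519287), 0.3563179075717926) [[0.07959999889135361, 0.09969999641180038], [0.08089999854564667, -0.10989999771118164], [0.2558000087738037, -0.1088000014424324], [0.25450000166893005, 0.1006999984383583]] 1415
top ((0.15635181963443756, -0.023204892873764038), (0.1496693193912506, 0.17158924043178558), 0.20459945499897003) [[0.0812000036239624, 0.062300000339746475], [0.08179999887943268, -0.10930000245571136], [0.23149999976158142, -0.10869999974966049], [0.23090000450611115, 0.06289999932050705]] 633
```

Near rim at dock x ≈ 81 mm, square within 0.3°, about 5 mm towards -y. I'll pull on with a slight +y slope to centre it.

Call:
move_arm:
  series:
    - [-0.002,0,0,0,0,0,1]
    - [-0.004,0.0005,0,0,0,0,1]
    - [-0.006,0.0005,0,0,0,0,1]
    - [-0.008,0.001,0,0,0,0,1]
    - [-0.01,0.001,0,0,0,0,1]
    - [-0.012,0.0015,0,0,0,0,1]
    - [-0.014,0.0015,0,0,0,0,1]
    - [-0.016,0.002,0,0,0,0,1]
    - [-0.018,0.002,0,0,0,0,1]
    - [-0.02,0.0025,0,0,0,0,1]

```text
time: 9.0
eef_pos: [0.5835, -0.0373, 0.0245]
tool_rot: [3.141, -0.001, 0.069]
ft_force: [5.0, -0.4, -2.7]
grip_width: -0.0001
```

Run:
```python
from h import *
o=arm.get_obs(); print(o["time"],o["eef_pos"],o["ft_force"],o["moment"])
for n in ("scene","top"):
    p,d=grab_frame(n); r,q=rim(n,p,d); print(n,cv2.boxPoints(r).round(4).tolist(),r[2],len(q))
```

```text
9.0 [ 0.58349159 -0.03729627  0.02454119] [ 5.01555117 -0.42712114 -2.73072967] [ 0.0182647  -0.82693887  0.00910478]
scene [[0.057999998331069946, 0.0997999981045723], [0.06379999965429306, -0.1103999987244606], [0.23800000548362732, -0.10559999942779541], [0.2321999967098236, 0.10459999740123749]] 1.5851590633392334 1411
top [[0.004800000227987766, 0.06069999933242798], [0.010200000368058681, -0.11150000244379044], [0.21410000324249268, -0.10509999841451645], [0.2087000012397766, 0.06710000336170197]] 1.7979636192321777 580
```

Call:
move_arm:
  series:
    - [-0.002,-0.0005,0,0,0,0,1]
    - [-0.004,-0.0005,0,0,0,0,1]
    - [-0.006,-0.001,0,0,0,0,1]
    - [-0.008,-0.001,0,0,0,0,1]
    - [-0.01,-0.0015,0,0,0,0,1]
    - [-0.012,-0.002,0,0,0,0,1]
    - [-0.014,-0.002,0,0,0,0,1]

```text
time: 9.98
eef_pos: [0.5695, -0.0392, 0.0245]
tool_rot: [-3.142, -0.001, 0.069]
ft_force: [6.1, -0.3, -1.3]
grip_width: 0.0003
```

Run:
```python
from h import *
o=arm.get_obs(); print(o["time"],o["eef_pos"],o["ft_force"],o["moment"])
for n in ("scene","top"):
    p,d=grab_frame(n); r,q=rim(n,p,d); print(n,cv2.boxPoints(r).round(4).tolist(),r[2],len(q))
```

```text
9.975 [ 0.56953285 -0.03923144  0.02454786] [ 6.09857363 -0.26619245 -1.30126317] [ 0.02355878 -0.82128987  0.02179777]
scene [[0.044199999421834946, 0.10040000081062317], [0.04690000042319298, -0.1111999973654747], [0.22290000319480896, -0.10890000313520432], [0.22020000219345093, 0.10270000249147415]] 0.7269666790962219 1390
top [[0.00860000029206276, -0.06689999997615814], [0.11410000175237656, -0.18219999969005585], [0.2978000044822693, -0.014299999922513962], [0.1923000067472458, 0.10100000351667404]] 42.430572509765625 543
```

Call:
move_arm:
  series:
    - [-0.002,0,0,0,0,0,1]
    - [-0.004,0,0,0,0,0,1]
    - [-0.006,-0.0005,0,0,0,0,1]
    - [-0.008,-0.0005,0,0,0,0,1]
    - [-0.01,-0.0005,0,0,0,0,1]
    - [-0.012,-0.001,0,0,0,0,1]

```text
time: 10.82
eef_pos: [0.5575, -0.0402, 0.0246]
tool_rot: [-3.142, -0.001, 0.069]
ft_force: [5.5, 0.4, -0.6]
grip_width: 0.0005
```

Run:
```python
from h import *
o=arm.get_obs(); print(o["time"],o["eef_pos"],o["ft_force"],o["moment"])
for n in ("scene",):
    p,d=grab_frame(n); r,q=rim(n,p,d); print(n,cv2.boxPoints(r).round(4).tolist(),r[2],len(q))
```

```text
10.825 [ 0.55754189 -0.04016196  0.02455616] [ 5.47690268  0.36507614 -0.57391944] [ 0.06952855 -0.83316038 -0.00506563]
scene [[0.03240000084042549, 0.0997999981045723], [0.03519999980926514, -0.11150000244379044], [0.21080000698566437, -0.10909999907016754], [0.20800000429153442, 0.10220000147819519]] 0.7573747634887695 1372
```

Call:
move_arm:
  series:
    - [-0.001,0,0,0,0,0,1]
    - [-0.002,0,0,0,0,0,1]
    - [-0.003,0,0,0,0,0,1]
    - [-0.004,0,0,0,0,0,1]
    - [-0.005,-0.0005,0,0,0,0,1]
    - [-0.006,-0.0005,0,0,0,0,1]
    - [-0.007,-0.0005,0,0,0,0,1]
    - [-0.008,-0.0005,0,0,0,0,1]

```text
time: 11.88
eef_pos: [0.5496, -0.0407, 0.0245]
tool_rot: [3.142, -0.001, 0.069]
ft_force: [5.7, -0.0, -1.3]
grip_width: -0.0003
```

Call:
move_arm:
  series:
    - [-0.001,0,0,0,0,0,1]
    - [-0.002,0,0,0,0,0,1]
    - [-0.003,0,0,0,0,0,1]
    - [-0.004,-0.0005,0,0,0,0,1]

```text
time: 12.38
eef_pos: [0.5456, -0.0411, 0.0246]
tool_rot: [-3.141, -0.001, 0.069]
ft_force: [5.3, 1.2, -1.5]
grip_width: 0.0002
```

Call:
move_arm:
  series:
    - [-0.001,0,0,0,0,0,1]
    - [-0.002,0,0,0,0,0,1]
    - [-0.003,0,0,0,0,0,1]

```text
time: 12.75
eef_pos: [0.5426, -0.0412, 0.0246]
tool_rot: [3.142, -0.001, 0.069]
ft_force: [5.5, -0.3, -1.1]
grip_width: -0.0002
```

Call:
move_arm:
  series:
    - [-0.0005,0,0,0,0,0,1]
    - [-0.001,0,0,0,0,0,1]
    - [-0.0015,0,0,0,0,0,1]
    - [-0.002,0,0,0,0,0,1]

```text
time: 13.25
eef_pos: [0.5405, -0.0412, 0.0245]
tool_rot: [-3.142, -0.001, 0.069]
ft_force: [5.6, 0.9, -1.8]
grip_width: 0.0006
```

Call:
move_arm:
  series:
    - [-0.0005,0,0,0,0,0,1]
    - [-0.001,0,0,0,0,0,1]
    - [-0.0015,0,0,0,0,0,1]
    - [-0.002,0,0,0,0,0,1]

```text
time: 13.75
eef_pos: [0.5387, -0.0413, 0.0245]
tool_rot: [3.142, -0.001, 0.069]
ft_force: [5.1, 0.2, -1.4]
grip_width: 0.0
```

Run:
```python
from h import *
o=arm.get_obs(); print(o["time"],o["eef_pos"],o["ft_force"],o["moment"])
for n in ("scene",):
    p,d=grab_frame(n); r,q=rim(n,p,d); print(n,cv2.boxPoints(r).round(4).tolist(),r[2],len(q))
cv2.imwrite("pics/s5.png",cv2.resize(p[160:340,200:400,::-1],None,fx=4,fy=3.3))
```

```text
13.75 [ 0.53870859 -0.04127931  0.02453671] [ 5.07326285  0.23201581 -1.41241278] [ 0.02191744 -0.88866267  0.00198918]
scene [[0.0031999999191612005, 0.09889999777078629], [0.012500000186264515, -0.11270000040531158], [0.195700004696846, -0.10459999740123749], [0.18639999628067017, 0.10700000077486038]] 2.524707555770874 1344
```

View pics/s5.png

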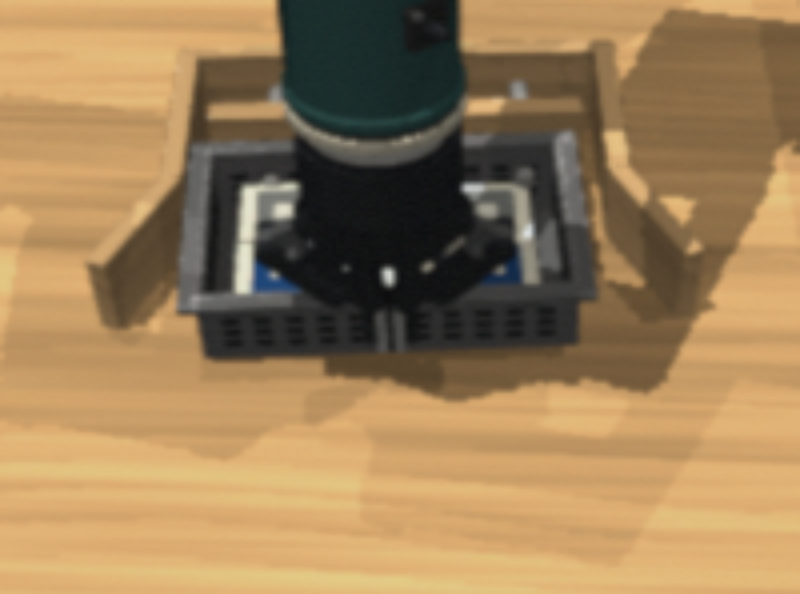

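Call:
move_arm:
  series:
    - [-0.0005,0,0,0,0,0,1]
    - [-0.001,0,0,0,0,0,1]
    - [-0.0015,0,0,0,0,0,1]
    - [-0.002,0,0,0,0,0,1]

```text
time: 14.3
eef_pos: [0.5368, -0.0413, 0.0246]
tool_rot: [3.141, -0.001, 0.069]
ft_force: [4.7, 0.6, -1.7]
grip_width: 0.0
```

Call:
move_arm:
  series:
    - [-0.0005,0,0,0,0,0,1]
    - [-0.001,0,0,0,0,0,1]
    - [-0.0015,-0.0005,0,0,0,0,1]

```text
time: 14.68
eef_pos: [0.5352, -0.0416, 0.0245]
tool_rot: [-3.141, -0.001, 0.069]
ft_force: [5.9, 0.6, -1.8]
grip_width: -0.0003
```

Call:
move_arm:
  series:
    - [-0.0005,0,0,0,0,0,1]
    - [-0.001,0,0,0,0,0,1]
    - [-0.0015,0,0,0,0,0,1]

```text
time: 15.05
eef_pos: [0.5338, -0.0418, 0.0245]
tool_rot: [3.141, -0.001, 0.069]
ft_force: [5.7, 0.0, -2.5]
grip_width: -0.0
```

Call:
move_arm:
  series:
    - [-0.0005,0,0,0,0,0,1]
    - [-0.001,0,0,0,0,0,1]

```text
time: 15.3
eef_pos: [0.5329, -0.0418, 0.0246]
tool_rot: [3.141, -0.001, 0.069]
ft_force: [5.1, -0.3, -1.1]
grip_width: 0.0
```

Call:
move_arm:
  series:
    - [-0.0005,0,0,0,0,0,1]
    - [-0.001,0,0,0,0,0,1]

```text
time: 15.55
eef_pos: [0.5321, -0.0419, 0.0246]
tool_rot: [3.141, -0.002, 0.069]
ft_force: [6.8, 0.5, -2.0]
grip_width: -0.0003
```

Call:
move_arm:
  series:
    - [-0.0005,0,0,0,0,0,1]

```text
time: 15.68
eef_pos: [0.532, -0.042, 0.0247]
tool_rot: [3.141, -0.002, 0.069]
ft_force: [7.0, -0.9, -2.7]
grip_width: -0.0002
```

Force is rising (7 N) and the tool lags its command, so I'm touching the stop. Smaller steps now.

Call:
move_arm:
  series:
    - [0,0,0,0,0,0,1]
    - [0,0,0,0,0,0,1]

```text
time: 15.92
eef_pos: [0.532, -0.042, 0.0246]
tool_rot: [3.141, -0.002, 0.069]
ft_force: [6.4, -0.7, -2.7]
grip_width: 0.0003
```

Run:
```python
from h import *
o=arm.get_obs(); print(o["time"],o["eef_pos"],o["ft_force"],o["moment"])
p,d=grab_frame("scene"); W=cloud("scene",d); hsv=cv2.cvtColor(p,cv2.COLOR_RGB2HSV)
cv2.imwrite("pics/s6.png",cv2.resize(p[165:270,230:370,::-1],None,fx=5.5,fy=5.5,interpolation=cv2.INTER_CUBIC))
```

```text
15.925 [ 0.53200859 -0.04203204  0.02464914] [ 6.40371502 -0.70664834 -2.71101767] [-0.09444425 -1.06096469  0.00857444]
```

View pics/s6.png

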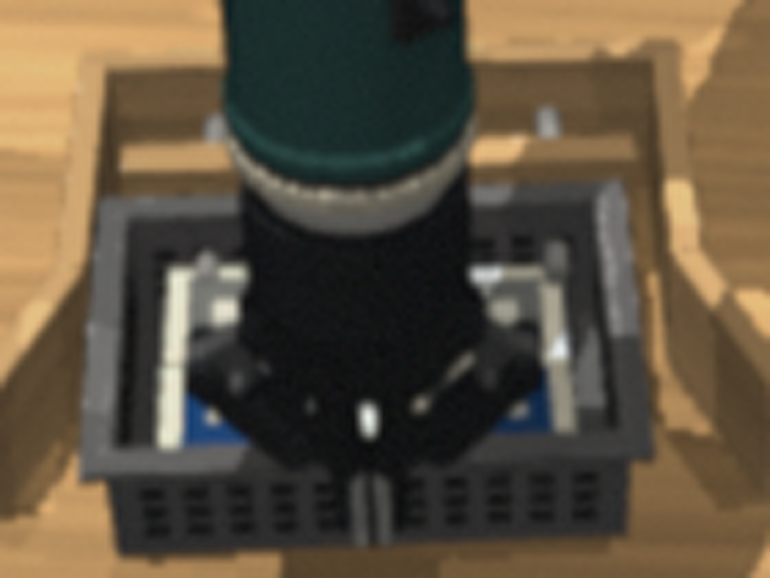

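The +y corner seems to be touching, with the -y side still ~3–4 mm short. Pulling on at the centre should square it up.

Call:
move_arm:
  series:
    - [-0.0003,0,0,0,0,0,1]
    - [-0.0006,0,0,0,0,0,1]

```text
time: 16.23
eef_pos: [0.5319, -0.0422, 0.0247]
tool_rot: [3.141, -0.003, 0.069]
ft_force: [7.6, -1.5, -3.3]
grip_width: 0.0002
```

Call:
move_arm:
  series:
    - [-0.0003,0,0,0,0,0,1]
    - [-0.0006,0,0,0,0,0,1]

```text
time: 16.48
eef_pos: [0.5318, -0.0424, 0.0248]
tool_rot: [3.14, -0.004, 0.069]
ft_force: [9.4, -1.9, -4.0]
grip_width: 0.0
```

Call:
move_arm:
  series:
    - [-0.0003,0,0,0,0,0,1]

```text
time: 16.6
eef_pos: [0.5317, -0.0425, 0.0249]
tool_rot: [3.14, -0.004, 0.069]
ft_force: [9.0, -1.5, -4.1]
grip_width: -0.0001
```

Call:
move_arm:
  series:
    - [0,0,-0.0005,0,0,0,1]
    - [0,0.0005,-0.001,0,0,0,1]

```text
time: 16.85
eef_pos: [0.5318, -0.0422, 0.0243]
tool_rot: [3.14, -0.004, 0.069]
ft_force: [6.4, -3.0, 2.8]
grip_width: -0.0001
```

Run:
```python
from h import *
o=arm.get_obs(); print(o["time"],o["eef_pos"],o["ft_force"],o["moment"])
p,d=grab_frame("scene"); W=cloud("scene",d)
cv2.imwrite("pics/s7.png",cv2.resize(p[165:270,230:370,::-1],None,fx=5.5,fy=5.5,interpolation=cv2.INTER_CUBIC))
```

```text
16.85 [ 0.53178374 -0.0422485   0.0243273 ] [ 6.35235162 -2.96405976  2.84862426] [-0.42865651 -0.93304161  0.05088396]
```

View pics/s7.png

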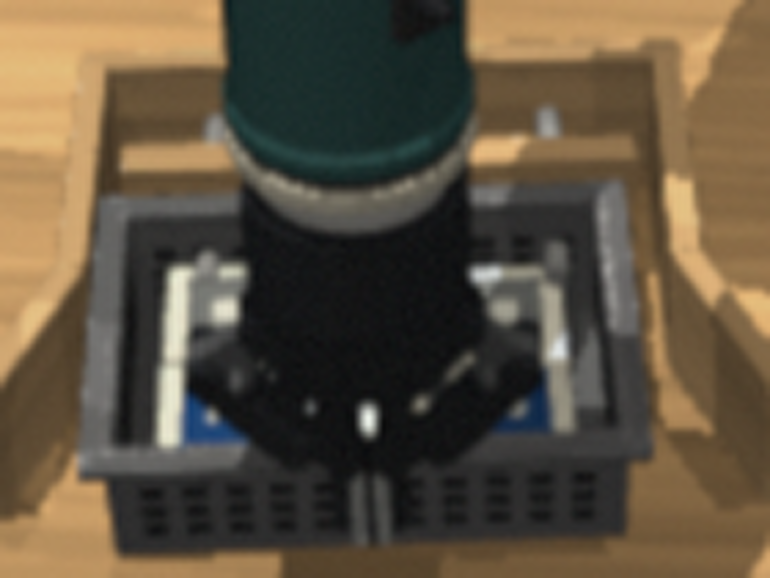

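```bash
cat >> h.py <<'E'
def todock(P):
    th=np.radians(4.1); O=np.array([.3625,-.0532]); R=np.array([[np.cos(th),np.sin(th)],[-np.sin(th),np.cos(th)]])
    return (np.atleast_2d(P)[:,:2]-O)@R.T
def crop(a,u0,v0,f): return [(u0+(x+.5)/f-.5,v0+(y+.5)/f-.5) for x,y in a]
E
python3 - <<'E'
from h import *
g=onplane("scene",crop([(80,473),(650,457),(100,200),(620,183)],230,165,5.5),.055); print("rim FR FL NR NL\n",todock(g).round(4))
s=onplane("scene",crop([(120,171),(632,160)],230,165,5.5),.066); print("stop\n",todock(s).round(4))
s=onplane("scene",crop([(106,72),(655,60)],230,165,5.5),.062); print("rear\n",todock(s).round(4))
f=np.load("/tmp/scene0.npz"); p=f["p"][:,:,::-1]; cv2.imwrite("pics/s0c.png",cv2.resize(p[165:270,230:370],None,fx=5.5,fy=5.5,interpolation=cv2.INTER_CUBIC))
E
```

```text
rim FR FL NR NL
 [[ 0.1612 -0.1058]
 [ 0.1599  0.1006]
 [ 0.0132 -0.1092]
 [ 0.0097  0.0983]]
stop
 [[ 0.0086 -0.1004]
 [ 0.0086  0.1029]]
rear
 [[-0.0585 -0.111 ]
 [-0.0589  0.1167]]
```

View pics/s0c.png

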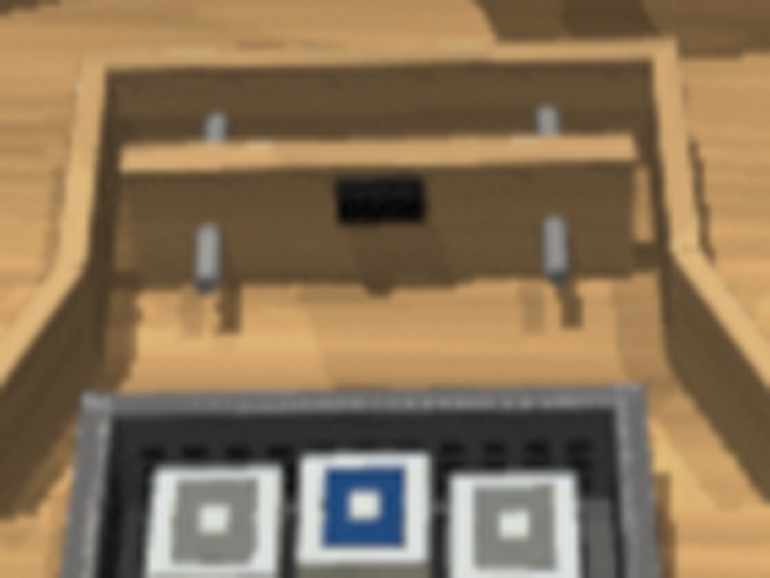

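The +y corner is on the stop at dock x ≈ 9 mm and the -y corner is 3–4 mm short (yaw ≈ 1°). Squaring it means the far rim must move towards -y as well as -x, so I steer that way.

Call:
move_arm:
  series:
    - [0,-0.0008,0.0003,0,0,0,1]
    - [-0.0003,-0.0015,0.0003,0,0,0,1]

```text
time: 17.15
eef_pos: [0.5314, -0.0431, 0.0244]
tool_rot: [3.141, -0.004, 0.068]
ft_force: [8.1, 0.8, -0.8]
grip_width: -0.0001
```

Call:
move_arm:
  series:
    - [-0.0003,-0.0005,0,0,0,0,1]
    - [-0.0006,-0.001,0,0,0,0,1]

```text
time: 17.4
eef_pos: [0.5307, -0.044, 0.0244]
tool_rot: [3.141, -0.004, 0.068]
ft_force: [7.8, 0.0, -0.9]
grip_width: 0.0001
```

Call:
move_arm:
  series:
    - [-0.0003,-0.0005,0,0,0,0,1]
    - [-0.0006,-0.001,0,0,0,0,1]

```text
time: 17.65
eef_pos: [0.5302, -0.0451, 0.0244]
tool_rot: [3.141, -0.004, 0.068]
ft_force: [8.5, 1.1, -1.1]
grip_width: 0.0
```

Call:
move_arm:
  series:
    - [-0.0004,-0.0003,0,0,0,0,1]
    - [-0.0008,-0.0005,0,0,0,0,1]

```text
time: 17.9
eef_pos: [0.5301, -0.0455, 0.0245]
tool_rot: [3.141, -0.006, 0.068]
ft_force: [10.6, 2.4, -2.1]
grip_width: -0.0001
```

Run:
```python
from h import *
o=arm.get_obs(); print(o["time"],o["eef_pos"],o["ft_force"],o["moment"])
p,d=grab_frame("scene"); W=cloud("scene",d)
cv2.imwrite("pics/s8.png",cv2.resize(p[165:270,230:370,::-1],None,fx=5.5,fy=5.5,interpolation=cv2.INTER_CUBIC))
```

```text
17.9 [ 0.53005984 -0.04547511  0.02447127] [10.62600216  2.39167852 -2.11663809] [ 0.34250758 -1.56552914 -0.05451881]
```

View pics/s8.png

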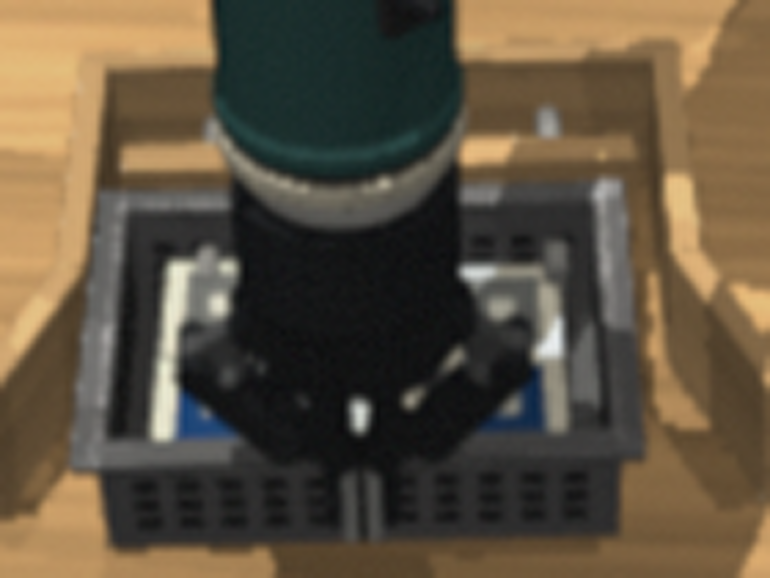

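Squared: the near rim's edge is now parallel to the stop (slope -10/522 against -10/510 px). Now up to 12–14 N.

Call:
move_arm:
  series:
    - [-0.0004,0.0002,0,0,0,0,1]
    - [-0.0008,0.0003,0,0,0,0,1]
    - [-0.0008,0.0003,0,0,0,0,1]

```text
time: 18.32
eef_pos: [0.5301, -0.0454, 0.0245]
tool_rot: [3.14, -0.007, 0.068]
ft_force: [11.4, 2.2, -3.8]
grip_width: -0.0002
```

Call:
move_arm:
  series:
    - [-0.0003,0.0002,0,0,0,0,1]
    - [-0.0006,0.0004,-0.0001,0,0,0,1]
    - [-0.0006,0.0004,-0.0001,0,0,0,1]

```text
time: 18.7
eef_pos: [0.5301, -0.0454, 0.0245]
tool_rot: [3.14, -0.008, 0.068]
ft_force: [11.7, -1.5, -5.0]
grip_width: 0.0002
```

Run:
```python
from h import *
o=arm.get_obs(); print(o["time"],o["eef_pos"],o["ft_force"],np.linalg.norm(o["ft_force"]),o["moment"])
```

```text
18.7 [ 0.53012979 -0.0454098   0.02453703] [11.70202651 -1.46916953 -5.02884318] 12.821277128944507 [-0.11694117 -1.86551197  0.00765369]
```

Call:
move_arm:
  series:
    - [-0.0004,0,-0.0003,0,0,0,1]
    - [-0.0008,0,-0.0005,0,0,0,1]
    - [-0.0008,0,-0.0005,0,0,0,1]

```text
time: 19.08
eef_pos: [0.5301, -0.0454, 0.0245]
tool_rot: [3.139, -0.009, 0.068]
ft_force: [12.4, 0.4, -1.3]
grip_width: 0.0002
```

Run:
```python
from h import *
o=arm.get_obs(); print(o["time"],o["eef_pos"],o["ft_force"],np.linalg.norm(o["ft_force"]),o["moment"])
```

```text
19.075 [ 0.53009586 -0.04541176  0.02445776] [12.40147286  0.37311994 -1.32565513] 12.477704484811833 [ 2.13547211e-03 -1.93814019e+00  4.03344647e-04]
```

Call:
move_arm:
  series:
    - [-0.0003,0,0,0,0,0,1]
    - [-0.0003,0,0,0,0,0,1]
    - [-0.0003,0,0,0,0,0,1]
    - [-0.0003,0,0,0,0,0,1]

```text
time: 19.58
eef_pos: [0.5301, -0.0454, 0.0245]
tool_rot: [3.139, -0.01, 0.068]
ft_force: [12.6, 0.8, -1.5]
grip_width: 0.0004
```

Call:
move_arm:
  series:
    - [0,0,0,0,0,0,1]
    - [0,0,0,0,0,0,1]
    - [0,0,0,0,0,0,1]
    - [0,0,0,0,0,0,1]

```text
time: 20.08
eef_pos: [0.5301, -0.0455, 0.0245]
tool_rot: [3.139, -0.01, 0.068]
ft_force: [13.4, 1.1, -1.1]
grip_width: -0.0002
```

Run:
```python
from h import *
o=arm.get_obs(); print(o["time"],o["eef_pos"],o["ft_force"],np.linalg.norm(o["ft_force"]),o["moment"])
p,d=grab_frame("scene")
cv2.imwrite("pics/s9.png",cv2.resize(p[165:270,230:370,::-1],None,fx=5.5,fy=5.5,interpolation=cv2.INTER_CUBIC))
```

```text
20.075 [ 0.53014408 -0.04546138  0.02449355] [13.36450893  1.08610131 -1.11735264] 13.455043366283157 [ 0.06887435 -2.01580351  0.00573004]
```

View pics/s9.png

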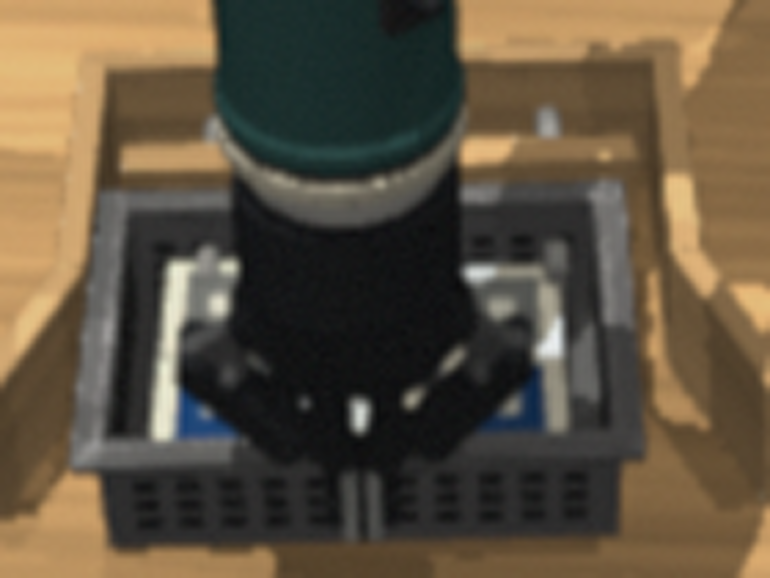

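The press held at 12.4–13.4 N for about 1 s, with the rim parallel to the stop. Now back off straight out, then go up.

Call:
move_arm:
  series:
    - [0.001,0,0,0,0,0,1]
    - [0.003,0,0,0,0,0,1]
    - [0.005,0.0005,0,0,0,0,1]
    - [0.01,0.001,0,0,0,0,1]
    - [0.02,0.0015,0,0,0,0,1]
    - [0.03,0.002,0,0,0,0,1]
    - [0.03,0.002,0,0,0,0,1]
    - [0.03,0.002,0.02,0,0,0,1]
    - [0.03,0.002,0.06,0,0,0,1]
    - [0.04,0.002,0.11,0,0,0,1]
    - [0.04,0.002,0.16,0,0,0,1]
    - [0.04,0.002,0.2,0,0,0,1]
    - [0.04,0.002,0.22,0,0,0,1]
    - [0.04,0.002,0.22,0,0,0,1]

```text
time: 21.88
eef_pos: [0.5651, -0.0426, 0.2447]
tool_rot: [3.141, -0.003, 0.069]
ft_force: [-0.5, 0.4, 0.1]
grip_width: 0.0
```

Call:
move_arm:
  series:
    - [0,-0.06,0,0,0,0,1]
    - [0,-0.12,0,0,0,0,1]
    - [0,-0.18,0,0,0,0,1]
    - [0,-0.24,0.03,0,0,0,1]
    - [0,-0.3,0.03,0,0,0,1]
    - [0,-0.35,0.03,0,0,0,1]
    - [0,-0.35,0.03,0,0,0,1]
    - [0,-0.35,0.03,0,0,0,1]

```text
time: 22.88
eef_pos: [0.5635, -0.3914, 0.2711]
tool_rot: [-3.138, 0.002, 0.068]
ft_force: [-1.0, -0.5, 0.2]
grip_width: 0.0001
```

Run:
```python
from h import *
o=arm.get_obs(); print(o["time"],o["eef_pos"],o["ft_force"])
for n in ("scene","top"):
    p,d=grab_frame(n); W=cloud(n,d); np.savez(f"/tmp/{n}9.npz",p=p,d=d)
    if n=="scene": cv2.imwrite("pics/s10.png",cv2.resize(p[165:270,230:370,::-1],None,fx=5.5,fy=5.5,interpolation=cv2.INTER_CUBIC))
    cv2.imwrite(f"pics/{n}_end.png",p[:,:,::-1])
    hsv=cv2.cvtColor(p,cv2.COLOR_RGB2HSV); D=todock(W.reshape(-1,3)).reshape(480,640,2)
    m=(d>0)&(W[...,2]>.047)&(W[...,2]<.061)&(hsv[...,1]<70)&(D[...,0]>.007)&(D[...,0]<.2)&(abs(D[...,1])<.112)
    k,l,s,_=cv2.connectedComponentsWithStats(m.astype(np.uint8)); i=1+np.argmax(s[1:,4])
    q=onplane(n,np.argwhere(l==i)[:,::-1],.055); r=cv2.minAreaRect(todock(q).astype(np.float32)); print(n,r)
```

```text
22.875 [ 0.56353503 -0.39144329  0.27109099] [-0.98638037 -0.46542056  0.16334575]
scene ((0.08444153517484665, -0.005523949861526489), (0.2102336883544922, 0.15629585087299347), 89.97164916992188)
top ((0.08305847644805908, -0.005588844418525696), (0.2113095223903656, 0.14972300827503204), 89.97529602050781)
```

View pics/s10.png

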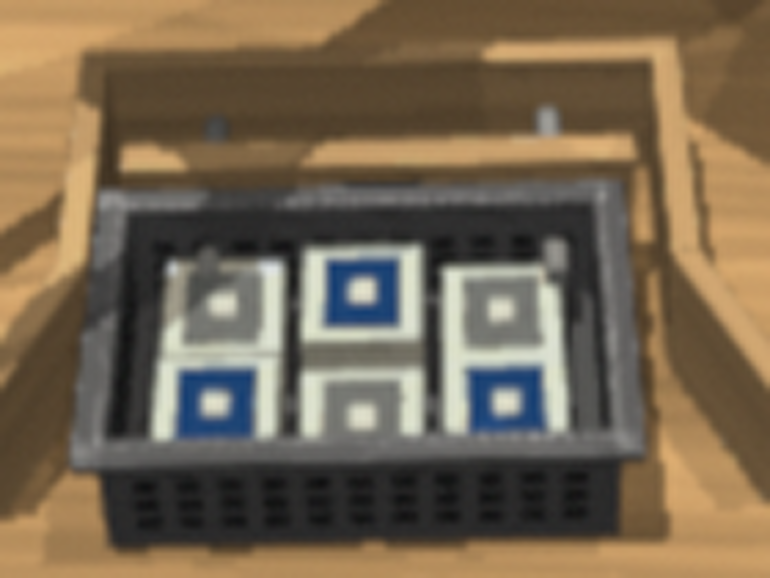

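View pics/top_end.png

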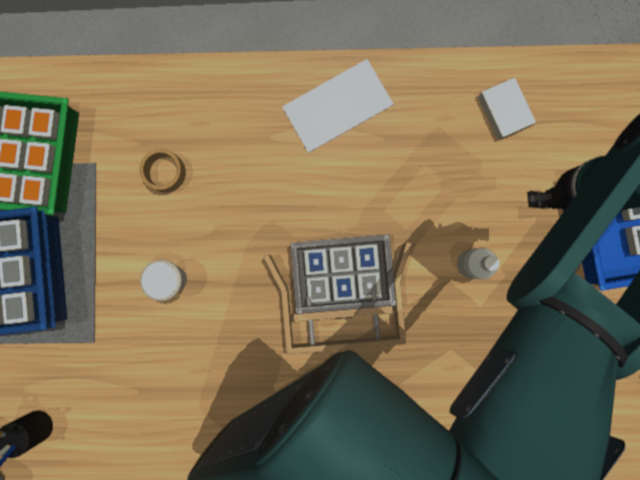

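Run:
```python
from h import *
o=arm.get_obs(); print(o["time"],abs(o["qvel"]).max(),o["ft_force"]); print(arm.close_job())
```

```text
22.975 0.010961114173202093 [-0.27691392  0.06610572 -0.305902  ]
the job is handed in; nothing more can be done
None
```

I hooked the shut fingers behind the middle of the far rim, dragged the basket into the dock, pressed it onto the stop board, backed off and handed the job in at about 23 s.

- **Drag:** It took about 4.5–6 N. The basket turned about 1° on the way, so its +y corner met the stop board first. I squared it by pulling on while steering the far rim slightly towards -y.
- **Press:** I held it at 12.4–13.4 N for about 1 s. The highest force in any reading was about 13.5 N, but forces were only read at the end of each move.
- **Basket at the end:** After release, the top view put the basket's centre at dock x ≈ 83 mm (84 mm in the scene view). It sat square to within about 0.1° (as measured), about 5 mm to the -y side of mid-lane. Its near rim was at about 8 mm and the stop board's face at about 8.6 mm, which agree within the 2 mm calibration.
- **Bystanders and arm:** The bottle, cup and tape ring show in the same places as in the first picture. The arm was clear of everything, with a force reading near zero.

**Disagreed or not checked:**
- The fingertips looked about 28 mm shorter in the two views I checked than the stated 17 mm ahead of the TCP. I chose a hooking depth that works for either length.
- The button's travel can't be read directly. I take it to be held in from where the rim and stop board lie.

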